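# Load a ratchet bar clamp with a wood block

## Task

Clamp the larger wood block in the bench's ratchet bar clamp, ready for sanding. Press down the release lever on the sliding jaw and, keeping it pressed, push that jaw all the way back to its end stop; then push the block in between the open jaws until it sits flat against the bar, and push the sliding jaw forward again until the block is held snugly between the two jaws. Only press and push with the fingertips: lift or carry nothing, and leave the other things lying where they are.

Things in the scene. Friction and masses are not known exactly. Their poses are not given: they have to be found in the camera images.
- clamp: Dark iron ratchet bar clamp, screwed to the bench. Its steel bar runs left-right, 12 mm thick, 10 to 34 mm above the bench, toothed on top (6 mm pitch). Origin: on the bench under the bar's mid-thickness, at the fixed (right) jaw's face. Own y along the bar to the end stop (left), x away from the robot, z up. Bar's near face: x = -6 mm. Jaws stick out towards the robot to x = -74 mm and are 46 mm high.
- sliding_jaw (a joint): Gap between the two jaw faces in m: 0 shut, 0.16 sliding jaw back against the end stop. Moves along the clamp's own y. The ratchet lets it be pushed forward (closing) at any time with about 8 N, but blocks it going back beyond the next tooth unless the release lever is down; then it slides back with about 4 N. It stays where it is left.
- release_lever (a joint): Tilt of the release lever on top of the sliding jaw, in rad: 0 sprung up with its pawl in the teeth, 0.26 pressed fully down; the pawl is clear of the teeth above 0.14. It springs up again when let go.
- release_pad (a point): Middle of the ribbed thumb pad of the release lever, on its upper face; moves with it. Pad 35 mm wide across the bar, reaching 20 mm from here towards the fixed jaw and 13 mm towards the end stop, where it is highest. At rest this point is about 58 mm above the bench, the rear edge 61 mm. Fully pressed this point is 9 mm lower; 2 N at first, 4 N at the bottom.
- thumb_rest (a point): Point on the front face (towards the fixed jaw) of the upright thumb rest, a dark plate at the rear of the sliding jaw, 16 mm behind the pad's middle: 35 mm wide, 8 mm thick, up to 79 mm above the bench (this point: 68 mm). A fingertip holding the pad down pushes against this face to move the jaw back.
- jaw_back (a point): Point on the rear face (towards the end stop) of the sliding jaw's arm, in front of the bar, 22 mm above the bench. The arm is 44 mm high, reaches 26 mm further out towards the robot from here, and is 26 mm thick along the bar. A place to push the jaw forward from; the bench behind it is free for 80 mm and more.
- end_stop (a point): Middle of the top of the saddle at the left end of the bar, 41 mm above the bench; it stops the sliding jaw. The saddle is 30 mm across the bar and 24 mm along it. Both ends of the bar have low screw flanges behind it, reaching 61 mm back and up to 36 mm high.
- work_block: The larger loose wood block, 45 x 90 x 35 mm (own x, y, z), 0.11 to 0.21 kg, lying flat on the bench in front of the clamp, long side roughly along the bar. Origin: centre of its underside. Clamped, its long side lies against the bar and its two ends against the jaws.
- small_block: Smaller loose wood block, 50 x 70 x 22 mm, to the left; a bystander. Origin: centre of its underside.
- sanding_block: Cork sanding block, 59 x 101 x 31 mm, to the right; a bystander. Origin: centre of its underside.
- pencil: Flat carpenter's pencil, 14 x 158 x 8 mm, on the bench to the left of the block; a bystander. Origin: middle of its underside, own y along it.
- chisel: Bench chisel with a wooden handle, 29 x 242 x 29 mm, lying behind the clamp; a bystander. Origin: middle of its length, on the bench, own y along it.
- tape_measure: Tape measure, 41 x 86 x 66 mm high, front left; a bystander. Origin: centre of its underside.
There are look-alikes about, which are no part of the job. What is shaped like the work_block but green is not meant.

How it is judged:
By the outcome, as a careful person would: the job done as asked, in the order asked, and still so for the second after the job is handed in, with the robot touching nothing.
It also fails if it takes over 56 s, if anything falls off the work surface, if the arm or the gripper's body presses on something with over 40 N, if the wrist force passes 120 N, or if a joint passes its speed limit or range.

## Robot

A 6-joint arm with a two-finger parallel gripper is mounted at the origin on a cart in front of the work surface, level with it; the furniture and walls round the work are solid. World frame = base frame: x ahead of the robot, y to its left, z up, the work surface at z = 0. Lengths are in m, angles in rad, forces in N, time in s.
With the tool pointing down it reaches from about 0.35 to 0.775 m from the base axis. Payload 7.3 kg.
Tool frame: the origin (TCP) lies midway between the tips of the shut fingers; the grasp point (between the pads) lies 19 mm behind it (robot.grip_depth is the z of the grasp point in the tool frame, in m); z points along the fingers, y is the line along which they close (so a half turn about z gives the same grasp; the last joint's range is limited). The gripper opens to 92 mm and grips with 3 to 60 N. Pads are 19 mm wide; open, the fingers measure 130 mm over their backs; the gripper's body (75 mm by 190 mm) begins 47 mm behind the grasp point.
Start: joints at [-1.254, 0.342, 1.524, -0, 1.275, -0.146], TCP at [0.234, -0.47, 0.227] pointing down, gripper open.
Joint ranges: [-2.53, 2.53], [-0.77, 2.02], [0.04, 2.7], [-1, 4.14], [0.28, 2.66], [-3.11, 3.11]. Speed limits (rad/s): [2.57, 2.57, 3.14, 3.14, 3.14, 3.14].

## Interface

Orientations are given as [roll, pitch, yaw] about the fixed x, y, z axes, in that order (R = Rz(yaw) Ry(pitch) Rx(roll)).
In Python, from cell import robot, viewer gives the robot as it stands.
- The arm moves only by the tool step_arm, never from a script. Its argument "increments" is a list of rows, each an object with "delta_pos": the shift along the tool's x, y, z in cm, a list of three; "dr": the turn, a rotation vector about the tool's x, y, z in degrees, a list of three; "fingers": the closure, from -1 (fully open) to 1 (shut), so that 0 is half open. In form: [{"delta_pos": [tx, ty, tz], "dr": [wx, wy, wz], "fingers": fingers}, ...]. A call has exactly 5 rows; each row is the pose to reach, as a shift and turn from the pose commanded when the call began, along the tool's axes at that moment; what a row does not reach only later rows make up. A row lasts 1/8 s, in which the tool goes at most 62.5 mm and 10.7 degrees, less where a joint would pass 70% of its speed; a pose out of reach is approached as far as the arm can. A call with a gripper value outside its range is refused whole. The fingers move at their own pace and stop on an object; "newtons" is the grip in N (left out, the last holds). Time passes only in rows, so rows that repeat a pose let the fingers close, or fill a call up. It gives the time, the measured TCP pose, the force, the opening and the grip force at its end, in the units of the state.
- robot.observe(): the state, without advancing time (a new reading comes with each control period).
- viewer.read_camera(name): name is "scene" or "top" or "wrist"; returns the picture (384x512x3 uint8, red, green, blue); there is no depth.
- viewer.camera_params(name): a dict with "K" (3x3 intrinsics, pixels), "k1" (the pictures are not rectified: a ray, as slopes to the right and down, at radius r is drawn at 1 + k1 r^2 times it, then the intrinsics apply), "T" (4x4, takes a point from camera to world coordinates). Camera axes: x right, y down, z forward; pixel columns grow to the right and rows downward; lengths in m; the calibration is good to about 2 mm. A picture is of the moment at which its call begins: read the wrist's pose just before it. camera_params takes no time and is no camera call; for the wrist camera it gives the pose at the moment of the call.
- robot.hand_in(): hands the job in; it is judged then, once.
The state is a dict: "time": time; "qpos": joint angles; "qvel": joint speeds; "joint_efforts": joint torques, N m; "tool_pos": TCP position; "tool_rot": TCP orientation; "contact_force": force on the tool from outside, world axes, zero at the start; "torque": the same for the moment, N m; "opening": finger opening in m; "grip_force": force on a finger pad.
Only numpy, scipy, OpenCV 4.12 (cv2) and the standard library are available. Lean on these libraries where they do the work, as an engineer would, in place of code of your own. Each camera call takes 0.05 s, during which the arm holds its last target. There are 200 camera calls.

## Working session

There is one attempt and no reset: what is moved stays moved. The work goes in short steps, Python scripts to look and compute and a tool call to move; the robot and the scene stay as the last step left them, time stands still between calls to the robot, and variables do not carry over. Pictures are saved under pics/ and viewed, at most 10 in all, crops included, and the job is handed in when it is done.

Besides the shell and the picture viewer there is one more tool, called after ">>>" as name(argument=value, ...), one argument or row to a line, values as JSON. step_arm: Moves the arm, as the interface text tells. Its arguments: {"type":"object","properties":{"increments":{"type":"array"},"newtons":{"type":"number"}},"required":["increments"]}

```bash
mkdir -p pics; cat > h.py <<'E'
import numpy as np, cv2
from cell import robot, viewer
def ray(cam,uv):
    P=viewer.camera_params(cam);K=np.array(P["K"]);T=np.array(P["T"])
    d=(np.array(uv,float)-K[:2,2])/[K[0,0],K[1,1]];s=d.copy()
    for _ in range(20): s=d/(1+P["k1"]*(s@s))
    return T[:3,3],T[:3,:3]@np.r_[s,1]
def onz(cam,uv,z):
    o,v=ray(cam,uv);return (o+v*(z-o[2])/v[2]).round(4)
def two(c1,u1,c2,u2):
    o1,v1=ray(c1,u1);o2,v2=ray(c2,u2)
    t=np.linalg.lstsq(np.c_[v1,-v2],o2-o1,rcond=None)[0]
    a=o1+v1*t[0];b=o2+v2*t[1];return ((a+b)/2).round(4),np.linalg.norm(a-b).round(4)
def snap(cam,name):
    im=np.array(viewer.read_camera(cam));cv2.imwrite("pics/"+name,im[:,:,::-1]);return im
E
python3 - <<'E'
from h import *
a=snap("top","top0.png");b=snap("scene","scene0.png")
for n,i in(("topL",a),("sceneL",b)): cv2.imwrite(f"pics/{n}.png",cv2.resize(i[:,:,::-1],(800,600),interpolation=cv2.INTER_CUBIC))
for c in("top","scene"): print(viewer.camera_params(c)["T"])
print(robot.observe())
E
```

```text
[[ 0.01280784 -0.98679738  0.16145246  0.36053006]
 [-0.99988548 -0.01394116 -0.00588862  0.03426726]
 [ 0.00806171 -0.16135855 -0.98686292  1.24371664]
 [ 0.          0.          0.          1.        ]]
[[-0.71963062 -0.47651853  0.50503649 -0.04404098]
 [-0.69428518  0.5042793  -0.51348853  0.641868  ]
 [-0.00999265 -0.72016142 -0.69373458  0.89446153]
 [ 0.          0.          0.          1.        ]]
{'time': 0.1, 'qpos': array([-1.25401975e+00,  3.42625957e-01,  1.52494157e+00, -5.37288057e-06,
        1.27539306e+00, -1.46003144e-01]), 'qvel': array([ 2.89925985e-04, -3.76634611e-03,  3.44658338e-05, -3.25501109e-04,
       -3.26673741e-04,  3.79901731e-04]), 'joint_efforts': array([ 2.37039458e-03, -4.32005131e+01, -2.44693011e+01,  7.20106624e-02,
        5.26645139e-02, -3.21252196e-05]), 'tool_pos': array([ 0.23427966, -0.46941307,  0.22612151]), 'tool_rot': array([-3.14023853e+00, -1.93930483e-04,  4.62781161e-01]), 'contact_force': array([ 0.1814387 ,  0.22361166, -0.3276884 ]), 'torque': array([-0.01025293, -0.03339665, -0.02039143]), 'grip_force': 0.0, 'opening': 0.09177661729980092}
```

View pics/topL.png

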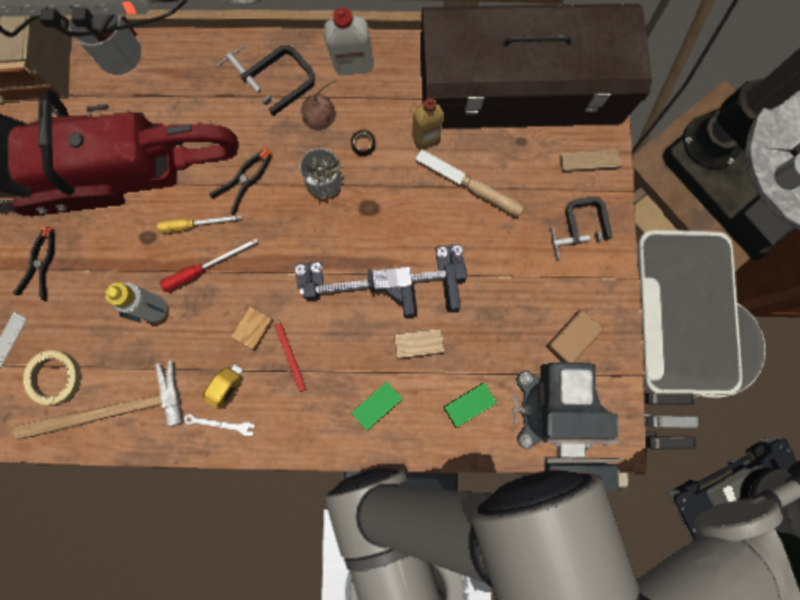

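View pics/sceneL.png

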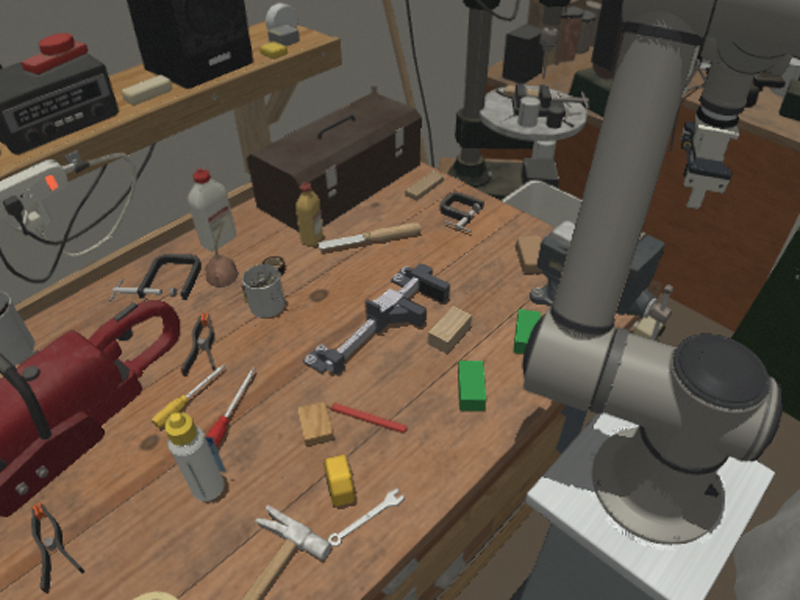

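The top view shows the clamp: end stop near (308,283), sliding jaw near (395,285), fixed jaw near (453,280). The work block is at (419,344). In the scene view the clamp runs from (325,358) to (430,280) and the block is at (450,328). Next I'll enlarge crops of these.

```bash
python3 - <<'E'
from h import *
a=cv2.imread("pics/top0.png");b=cv2.imread("pics/scene0.png")
A=cv2.resize(a[150:235,185:305],None,fx=6.6,fy=6.6,interpolation=cv2.INTER_CUBIC)
cv2.imwrite("pics/ca.png",A)
B=cv2.resize(b[165:243,190:305],None,fx=6.9,fy=6.9,interpolation=cv2.INTER_CUBIC)
cv2.imwrite("pics/cb.png",B);print(A.shape,B.shape)
E
```

```text
(561, 792, 3) (538, 794, 3)
```

View pics/ca.png

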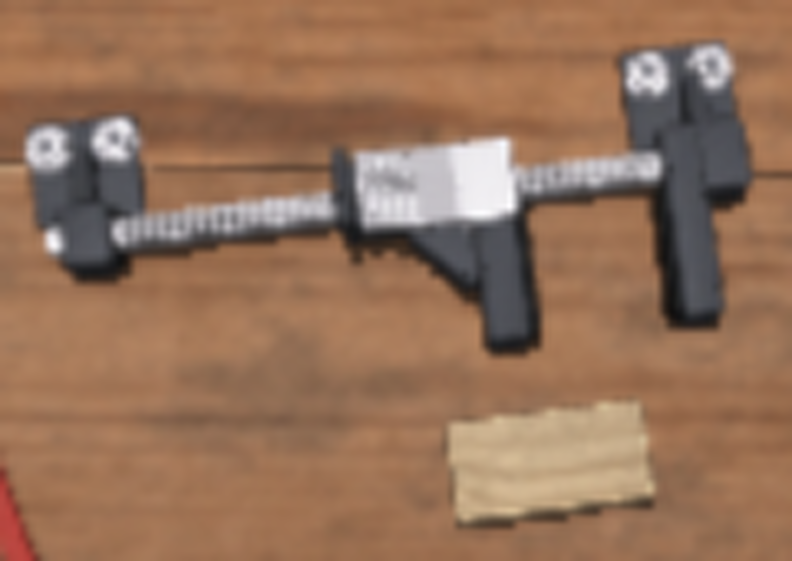

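View pics/cb.png

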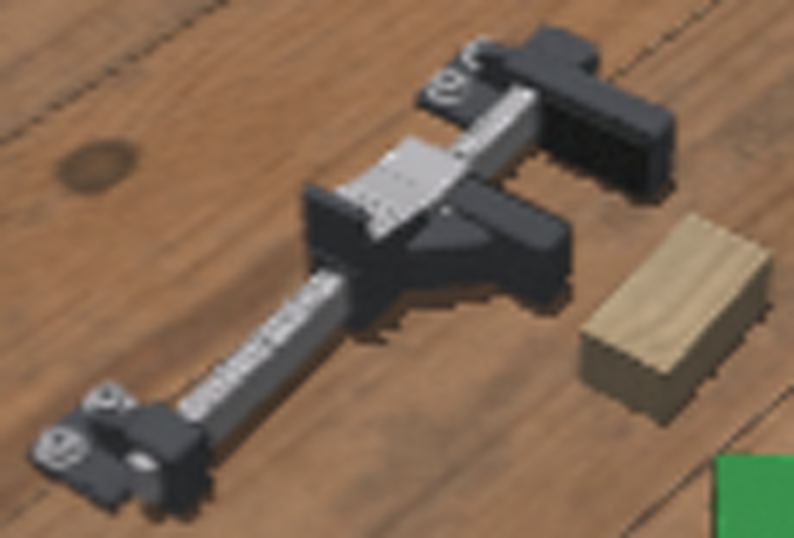

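```bash
python3 - <<'E'
from h import *
T=lambda x,y:(185+(x+.5)/6.6-.5,150+(y+.5)/6.6-.5)
S=lambda x,y:(190+(x+.5)/6.9-.5,165+(y+.5)/6.9-.5)
for n,p,z in [("stop",(92,233),.041),("fixjaw near L",(672,314),.046),("fixjaw near R",(718,311),.046),("fixjaw far L",(662,160),.046),
 ("slj near L",(489,344),.046),("slj near R",(531,338),.046),("slj far R",(524,222),.046),
 ("rest farTop",(337,150),.079),("rest nearTop",(350,228),.079),("rest front far",(353,150),.079),
 ("pad rearfar",(357,158),.061),("pad rearnear",(364,228),.061),
 ("b0",(447,425),.035),("b1",(640,403),.035),("b2",(653,497),.035),("b3",(460,518),.035),
 ("bar L",(115,232),.034),("bar R",(660,167),.034)]:
    print(n,onz("top",T(*p),z))
for n,p,z in [("stop",(165,432),.041),("fixjaw nearL",(652,132),.046),("fixjaw nearR",(672,118),.046),("slj nearR?",(571,228),.046),("slj nearL",(548,250),.046),
 ("rest farTop",(306,187),.079),("rest nearTop",(368,216),.079),
 ("b far-left",(582,334),.035),("b far-right",(692,214),.035),("near-right",(770,258),.035),("near-left",(660,374),.035)]:
    print("S",n,onz("scene",S(*p),z))
E
```

```text
stop [0.5665 0.1936 0.041 ]
fixjaw near L [ 0.5321 -0.0713  0.046 ]
fixjaw near R [ 0.5338 -0.0922  0.046 ]
fixjaw far L [ 0.6033 -0.0667  0.046 ]
slj near L [0.5173 0.0116 0.046 ]
slj near R [ 0.5203 -0.0074  0.046 ]
slj far R [ 0.5736 -0.0038  0.046 ]
rest farTop [0.599  0.0808 0.079 ]
rest nearTop [0.5639 0.0743 0.079 ]
rest front far [0.5991 0.0737 0.079 ]
pad rearfar [0.5992 0.0724 0.061 ]
pad rearnear [0.5671 0.0687 0.061 ]
b0 [0.4814 0.0301 0.035 ]
b1 [ 0.4926 -0.0577  0.035 ]
b2 [ 0.4499 -0.0636  0.035 ]
b3 [0.4393 0.0236 0.035 ]
bar L [0.5684 0.1839 0.034 ]
bar R [ 0.6024 -0.0668  0.034 ]
S stop [0.5608 0.1983 0.041 ]
S fixjaw nearL [ 0.5305 -0.0761  0.046 ]
S fixjaw nearR [ 0.53   -0.0897  0.046 ]
S slj nearR? [ 0.5155 -0.0037  0.046 ]
S slj nearL [0.5137 0.0135 0.046 ]
S rest farTop [0.5945 0.0818 0.079 ]
S rest nearTop [0.5621 0.0759 0.079 ]
S b far-left [0.4756 0.033  0.035 ]
S b far-right [ 0.489  -0.0564  0.035 ]
S near-right [ 0.4455 -0.059   0.035 ]
S near-left [0.4357 0.0274 0.035 ]
```

```bash
cat >> h.py <<'E'
from scipy.spatial.transform import Rotation as R
ex=np.array([.991,.132]);ey=np.array([-.132,.991]);O=np.array([.602,-.066])
def cl(x,y): return O+ex*x+ey*y
def inv(p): d=np.array(p[:2])-O; return np.array([d@ex,d@ey])*1000
def goal(x,y,z,yaw):
    s=robot.observe();p=np.r_[cl(x,y),z];r0=R.from_euler("xyz",s["tool_rot"])
    r1=R.from_euler("xyz",[np.pi,0,np.radians(yaw)])
    print("t",s["time"],"clamp xy mm",inv(s["tool_pos"]).round(1),"z",s["tool_pos"][2].round(4),"F",np.round(s["contact_force"],1))
    print("to",p.round(4),"dpos cm",(r0.inv().apply(p-s["tool_pos"])*100).round(2),"dr",np.degrees((r0.inv()*r1).as_rotvec()).round(1))
E
python3 -c "
from h import *
goal(0,.1265,.14,97.6)"
```

```text
t 0.1 clamp xy mm [-417.7 -351.2] z 0.2261 F [ 0.2  0.2 -0.3]
to [0.5853 0.0594 0.14  ] dpos cm [ 55.01 -31.63   8.67] dr [ -0.1  -0.1 -71.1]
```

>>> step_arm(
  increments=[
    {"delta_pos":[5,-2.9,0],"dr":[0,0,-7],"fingers":1},
    {"delta_pos":[10,-5.8,0],"dr":[0,0,-14],"fingers":1},
    {"delta_pos":[15,-8.7,0],"dr":[0,0,-21],"fingers":1},
    {"delta_pos":[20,-11.6,0],"dr":[0,0,-28],"fingers":1},
    {"delta_pos":[25,-14.5,0],"dr":[0,0,-35],"fingers":1},
  ],
  newtons=30,
)

```text
time: 0.72
tool_pos: [0.394, -0.2267, 0.2266]
tool_rot: [-3.141, -0.0, 1.077]
contact_force: [1.0, -1.1, 0.7]
opening: 0.0462
grip_force: 0.0
```

```bash
python3 -c "
from h import *
goal(0,.1265,.14,97.6)"
```

```text
t 0.725 clamp xy mm [-227.3 -131.8] z 0.2266 F [ 1.  -1.1  0.7]
to [0.5853 0.0594 0.14  ] dpos cm [34.25  3.3   8.66] dr [ -0.   -0.  -35.9]
```

>>> step_arm(
  increments=[
    {"delta_pos":[6,0.6,0],"dr":[0,0,-9],"fingers":1},
    {"delta_pos":[12,1.2,0],"dr":[0,0,-18],"fingers":1},
    {"delta_pos":[18,1.8,1],"dr":[0,0,-27],"fingers":1},
    {"delta_pos":[24,2.4,3],"dr":[0,0,-35.9],"fingers":1},
    {"delta_pos":[29.5,2.9,5],"dr":[0,0,-35.9],"fingers":1},
  ],
)

```text
time: 1.35
tool_pos: [0.5604, 0.0189, 0.176]
tool_rot: [3.141, 0.0, 1.702]
contact_force: [0.5, 0.2, 0.4]
opening: 0.0008
grip_force: 0.0
```

```bash
python3 - <<'E'
from h import *
goal(0,.1265,.09,97.6)
for c in("top","scene","wrist"): snap(c,c+"1.png")
a,b,w=[cv2.imread(f"pics/{c}1.png") for c in("top","scene","wrist")]
w=cv2.resize(w,(800,600));cv2.imwrite("pics/w1.png",w)
E
```

```text
t 1.35 clamp xy mm [-30.   89.7] z 0.176 F [0.5 0.2 0.4]
to [0.5853 0.0594 0.09  ] dpos cm [3.68 3.   8.6 ] dr [ 0.   0.  -0.1]
```

View pics/w1.png

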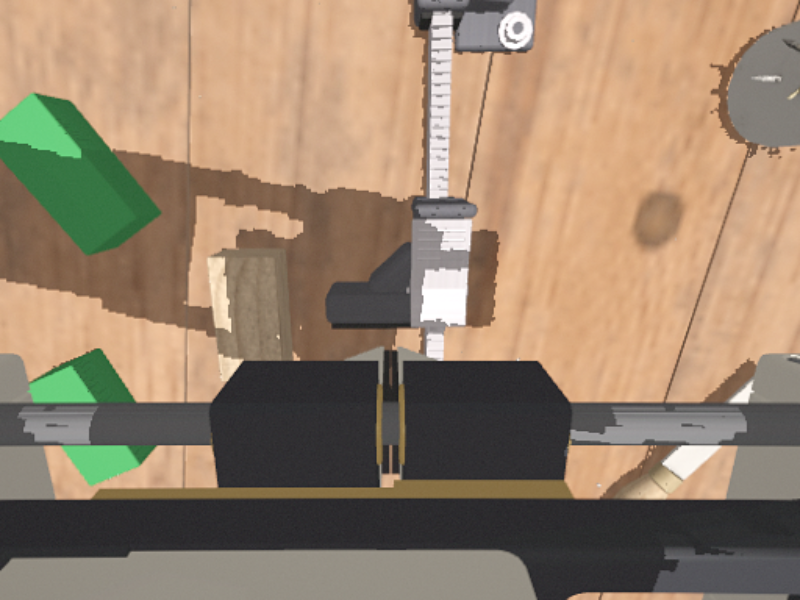

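The wrist view shows the bar almost upright from (440,30) to (434,355). The thumb rest is at (413–476,198–217), the ribbed pad at (413–470,220–265), the jaw arm's near end at (328,305) and the block at (210–290,250). The yaw is well aligned.

```bash
python3 - <<'E'
from h import *
P=lambda x,y:((x+.5)/1.5625-.5,(y+.5)/1.5625-.5)
for n,p,z in [("barL top",(429,60),.034),("barR top",(453,60),.034),("barL",(426,340),.034),("barR",(444,340),.034),("bar mid",(440,15),.034),
 ("rest rear",(445,199),.079),("rest front",(445,213),.079),("rest nearend",(412,205),.079),("rest farend",(476,205),.079),
 ("arm end back",(330,285),.046),("arm end front",(330,325),.046),("arm back",(370,283),.044),("arm front",(400,326),.046),("stop front?",(440,12),.041),
 ("blk farleft",(287,250),.035),("blk nearleft",(209,258),.035),("blk far edge lower",(292,350),.035)]:
    w=onz("wrist",P(*p),z);print(n,w,inv(w).round(1))
E
```

```text
barL top [0.5638 0.157  0.034 ] [ -8.4 226. ]
barR top [0.5778 0.1589 0.034 ] [  5.7 226.1]
barL [ 0.5892 -0.0177  0.034 ] [-6.3 49.6]
barR [ 0.6017 -0.016   0.034 ] [ 6.3 49.6]
bar mid [0.5664 0.1809 0.034 ] [ -2.7 249.4]
rest rear [0.581  0.0813 0.079 ] [ -1.4 148.7]
rest front [0.5822 0.0739 0.079 ] [ -1.2 141.3]
rest nearend [0.5637 0.0758 0.079 ] [-19.2 145.6]
rest farend [0.5983 0.0804 0.079 ] [ 15.7 145.6]
arm end back [0.5202 0.016  0.046 ] [-70.2  92.1]
arm end front [ 0.5228 -0.0113  0.046 ] [-71.3  64.7]
arm back [0.5457 0.0203 0.044 ] [-44.4  93. ]
arm front [ 0.569  -0.0058  0.046 ] [-24.8  64. ]
stop front? [0.5658 0.1803 0.041 ] [ -3.4 248.9]
blk farleft [0.4887 0.033  0.035 ] [-99.2 113.1]
blk nearleft [0.438  0.0207 0.035 ] [-151.1  107.6]
blk far edge lower [ 0.4972 -0.0373  0.035 ] [-100.1   42.3]
```

>>> step_arm(
  increments=[
    {"delta_pos":[1.9,1.5,2],"dr":[0,0,0],"fingers":1},
    {"delta_pos":[3.7,2.9,4],"dr":[0,0,0],"fingers":1},
    {"delta_pos":[3.7,2.9,8],"dr":[0,0,0],"fingers":1},
    {"delta_pos":[3.7,2.9,11],"dr":[0,0,0],"fingers":1},
    {"delta_pos":[3.7,2.9,11],"dr":[0,0,0],"fingers":1},
  ],
)

```text
time: 2.12
tool_pos: [0.5817, 0.0564, 0.065]
tool_rot: [-3.137, -0.0, 1.699]
contact_force: [0.3, 0.4, -0.2]
opening: 0.0006
grip_force: 0.0
```

```bash
python3 -c "
from h import *
goal(-.001,.1275,.05,97.6)"
```

```text
t 2.125 clamp xy mm [ -3.9 124. ] z 0.065 F [ 0.3  0.4 -0.2]
to [0.5842 0.0602 0.05  ] dpos cm [0.35 0.3  1.5 ] dr [-0.3 -0.  -0.3]
```

>>> step_arm(
  increments=[
    {"delta_pos":[0.3,0.3,0.3],"dr":[0,0,0],"fingers":1},
    {"delta_pos":[0.3,0.3,0.8],"dr":[0,0,0],"fingers":1},
    {"delta_pos":[0.3,0.3,1.2],"dr":[0,0,0],"fingers":1},
    {"delta_pos":[0.3,0.3,1.5],"dr":[0,0,0],"fingers":1},
    {"delta_pos":[0.3,0.3,1.5],"dr":[0,0,0],"fingers":1},
  ],
)

```text
time: 2.75
tool_pos: [0.5864, 0.0609, 0.0519]
tool_rot: [3.141, 0.0, 1.7]
contact_force: [1.3, 0.5, 2.8]
opening: 0.0006
grip_force: 1.4
```

```bash
python3 -c "
from h import *
goal(-.001,.222,.05,97.6)"
```

```text
t 2.75 clamp xy mm [  1.3 127.8] z 0.0519 F [1.3 0.5 2.8]
to [0.5717 0.1539 0.05  ] dpos cm [ 9.41 -0.26  0.19] dr [ 0.   0.  -0.2]
```

>>> step_arm(
  increments=[
    {"delta_pos":[0,-0.2,0.2],"dr":[0,0,0],"fingers":1},
    {"delta_pos":[0,-0.2,0.35],"dr":[0,0,0],"fingers":1},
    {"delta_pos":[0.3,-0.2,0.35],"dr":[0,0,0],"fingers":1},
    {"delta_pos":[0.6,-0.2,0.35],"dr":[0,0,0],"fingers":1},
    {"delta_pos":[0.9,-0.2,0.35],"dr":[0,0,0],"fingers":1},
  ],
)

```text
time: 3.38
tool_pos: [0.5829, 0.0693, 0.0482]
tool_rot: [-3.141, 0.001, 1.7]
contact_force: [0.7, -2.8, 3.1]
opening: 0.0004
grip_force: 2.6
```

```bash
python3 -c "
from h import *
goal(-.001,.222,.05,97.6)"
```

```text
t 3.375 clamp xy mm [ -1.1 136.6] z 0.0482 F [ 0.7 -2.8  3.1]
to [0.5717 0.1539 0.05  ] dpos cm [ 8.53 -0.02 -0.19] dr [-0.   0.  -0.2]
```

>>> step_arm(
  increments=[
    {"delta_pos":[0.8,0,0],"dr":[0,0,0],"fingers":1},
    {"delta_pos":[1.6,0,0],"dr":[0,0,0],"fingers":1},
    {"delta_pos":[2.4,0,0],"dr":[0,0,0],"fingers":1},
    {"delta_pos":[3.2,0,0],"dr":[0,0,0],"fingers":1},
    {"delta_pos":[4,0,0],"dr":[0,0,0],"fingers":1},
  ],
)

```text
time: 4.0
tool_pos: [0.5772, 0.1098, 0.0481]
tool_rot: [-3.14, 0.0, 1.7]
contact_force: [-2.0, -4.6, 4.9]
opening: 0.0003
grip_force: 3.1
```

```bash
python3 -c "
from h import *
goal(-.001,.222,.049,97.6)"
```

```text
t 4.0 clamp xy mm [ -1.4 177.4] z 0.0481 F [-2.  -4.6  4.9]
to [0.5717 0.1539 0.049 ] dpos cm [ 4.45  0.02 -0.09] dr [-0.1  0.  -0.2]
```

>>> step_arm(
  increments=[
    {"delta_pos":[0.8,0,0],"dr":[0,0,0],"fingers":1},
    {"delta_pos":[1.6,0,0],"dr":[0,0,0],"fingers":1},
    {"delta_pos":[2.4,0,0],"dr":[0,0,0],"fingers":1},
    {"delta_pos":[3.2,0,0],"dr":[0,0,0],"fingers":1},
    {"delta_pos":[4,0,0],"dr":[0,0,0],"fingers":1},
  ],
)

```text
time: 4.62
tool_pos: [0.5716, 0.1493, 0.048]
tool_rot: [-3.14, 0.0, 1.7]
contact_force: [-4.0, -3.7, 5.9]
opening: 0.0007
grip_force: 3.7
```

>>> step_arm(
  increments=[
    {"delta_pos":[0.3,0,0],"dr":[0,0,0],"fingers":1},
    {"delta_pos":[0.6,0,0],"dr":[0,0,0],"fingers":1},
    {"delta_pos":[0.9,0,0],"dr":[0,0,0],"fingers":1},
    {"delta_pos":[1.2,0,0],"dr":[0,0,0],"fingers":1},
    {"delta_pos":[1.2,0,0],"dr":[0,0,0],"fingers":1},
  ],
)

```text
time: 5.25
tool_pos: [0.57, 0.1612, 0.0479]
tool_rot: [-3.139, -0.0, 1.701]
contact_force: [-3.6, -2.9, 5.2]
opening: 0.0002
grip_force: 3.6
```

```bash
python3 -c "
from h import *
goal(-.001,.222,.049,97.6)"
```

```text
t 5.25 clamp xy mm [ -1.7 229.4] z 0.0479 F [-3.6 -2.9  5.2]
to [0.5717 0.1539 0.049 ] dpos cm [-0.75  0.07 -0.11] dr [-0.1 -0.  -0.2]
```

>>> step_arm(
  increments=[
    {"delta_pos":[0.2,0,0],"dr":[0,0,0],"fingers":1},
    {"delta_pos":[0.4,0,0],"dr":[0,0,0],"fingers":1},
    {"delta_pos":[0.6,0,0],"dr":[0,0,0],"fingers":1},
    {"delta_pos":[0.8,0,0],"dr":[0,0,0],"fingers":1},
    {"delta_pos":[0.8,0,0],"dr":[0,0,0],"fingers":1},
  ],
)

```text
time: 5.88
tool_pos: [0.57, 0.1614, 0.048]
tool_rot: [-3.138, 0.011, 1.701]
contact_force: [-0.9, -35.4, 8.8]
opening: 0.0007
grip_force: 20.0
```

```bash
python3 - <<'E'
from h import *
goal(-.001,.222,.049,97.6)
a=snap("top","top2.png");b=snap("scene","scene2.png")
A=cv2.resize(a[140:235,185:305,::-1],None,fx=3.3,fy=3.3,interpolation=cv2.INTER_CUBIC)
B=cv2.resize(b[145:245,190:310,::-1],None,fx=3.3,fy=3.3,interpolation=cv2.INTER_CUBIC)
cv2.imwrite("pics/c2.png",np.hstack([A,B[:A.shape[0]]]))
E
```

```text
t 5.875 clamp xy mm [ -1.7 229.6] z 0.048 F [ -0.9 -35.4   8.8]
to [0.5717 0.1539 0.049 ] dpos cm [-0.77  0.07 -0.09] dr [-0.2  0.6 -0.1]
```

View pics/c2.png

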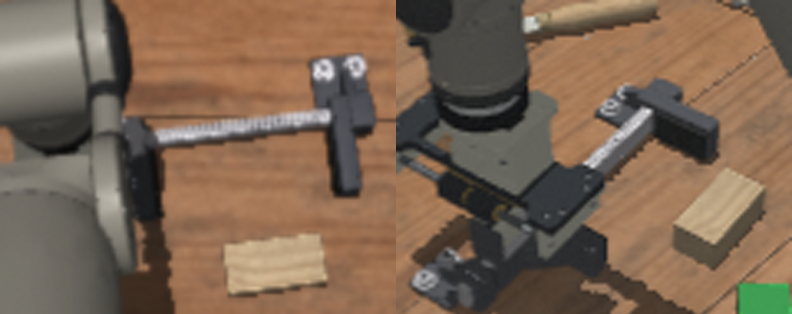

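>>> step_arm(
  increments=[
    {"delta_pos":[-0.6,0,0],"dr":[0,0,0],"fingers":1},
    {"delta_pos":[-0.8,0,-2],"dr":[0,0,0],"fingers":1},
    {"delta_pos":[-0.8,0,-5],"dr":[0,0,0],"fingers":1},
    {"delta_pos":[-0.8,0,-9],"dr":[0,0,9],"fingers":0.8},
    {"delta_pos":[-0.8,0,-10],"dr":[0,0,18],"fingers":0.6},
  ],
)

```text
time: 6.6
tool_pos: [0.5724, 0.1622, 0.1506]
tool_rot: [3.137, -0.003, 1.381]
contact_force: [0.1, 0.9, -0.4]
opening: 0.0147
grip_force: 0.0
```

```bash
python3 -c "
from h import *
goal(-.195,.068,.12,7.6)"
```

```text
t 6.6 clamp xy mm [  0.7 230. ] z 0.1506 F [ 0.1  0.9 -0.4]
to [ 0.3998 -0.0244  0.12  ] dpos cm [-21.58 -13.45   2.94] dr [ 0.1 -0.3 71.5]
```

>>> step_arm(
  increments=[
    {"delta_pos":[-3.5,-2,0],"dr":[0,0,10],"fingers":0.15},
    {"delta_pos":[-7,-4,0],"dr":[0,0,20],"fingers":0.15},
    {"delta_pos":[-11,-7,0],"dr":[0,0,30],"fingers":0.15},
    {"delta_pos":[-15,-9.5,0],"dr":[0,0,40],"fingers":0.15},
    {"delta_pos":[-18,-11.5,0],"dr":[0,0,50],"fingers":0.15},
  ],
)

```text
time: 7.22
tool_pos: [0.4239, 0.0048, 0.1479]
tool_rot: [-3.141, -0.001, 0.507]
contact_force: [1.1, -0.0, -0.2]
opening: 0.039
grip_force: 0.0
```

```bash
python3 -c "
from h import *
goal(-.18,.068,.06,7.6)"
```

```text
t 7.225 clamp xy mm [-167.2   93.7] z 0.1479 F [ 1.1 -0.  -0.2]
to [ 0.4146 -0.0224  0.06  ] dpos cm [-2.13  1.93  8.79] dr [-0.1 -0.  21.5]
```

>>> step_arm(
  increments=[
    {"delta_pos":[-1,1,0],"dr":[0,0,10],"fingers":0.15},
    {"delta_pos":[-1.5,1.9,0],"dr":[0,0,20],"fingers":0.15},
    {"delta_pos":[-1.5,1.9,2],"dr":[0,0,21.5],"fingers":0.15},
    {"delta_pos":[-1.5,1.9,4],"dr":[0,0,21.5],"fingers":0.15},
    {"delta_pos":[-1.5,1.9,4],"dr":[0,0,21.5],"fingers":0.15},
  ],
)

```text
time: 7.85
tool_pos: [0.4205, -0.0182, 0.1071]
tool_rot: [-3.14, 0.002, 0.138]
contact_force: [-1.0, 0.6, -0.4]
opening: 0.0392
grip_force: 0.0
```

```bash
python3 - <<'E'
from h import *
goal(-.173,.068,.015,7.6)
im=cv2.imread("pics/top0.png").astype(int)
m=((im[:,:,1]>im[:,:,2]+50)&(im[:,:,1]>im[:,:,0]+30)).astype(np.uint8)
for c in cv2.findContours(m,0,2)[0]:
    if cv2.contourArea(c)>80:
        for q in cv2.boxPoints(cv2.minAreaRect(c)): print(inv(onz("top",q,.035)).round(1))
w=snap("wrist","w3.png");cv2.imwrite("pics/w3L.png",cv2.resize(w[:,:,::-1],(800,600)))
E
```

```text
t 7.85 clamp xy mm [-173.5   71.4] z 0.1071 F [-1.   0.6 -0.4]
to [ 0.4216 -0.0214  0.015 ] dpos cm [0.08 0.36 9.2 ] dr [-0.1  0.1  0.3]
[-253.8   34. ]
[-217.7  -47.1]
[-257.8  -64.9]
[-293.4   16. ]
[-243.   210.3]
[-193.3  137.3]
[-229.1  112.6]
[-278.4  185.4]
```

View pics/w3L.png

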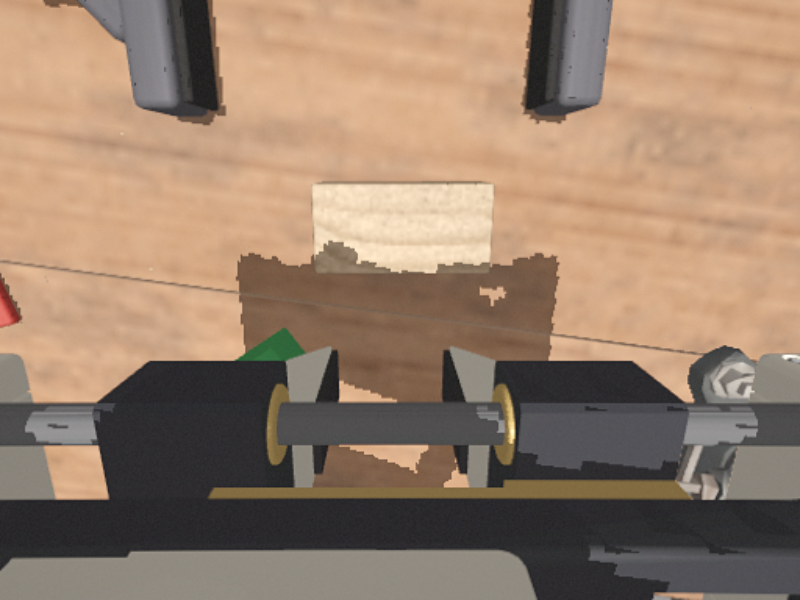

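The wrist view shows the block squared up at (313–494, 183–272), lying between the jaw tips at (217,110) and (528,110). Green's nearest corner is clear of the fingers.

>>> step_arm(
  increments=[
    {"delta_pos":[-0.1,0.35,3],"dr":[0,0,0],"fingers":0.15},
    {"delta_pos":[-0.1,0.35,6],"dr":[0,0,0],"fingers":0.15},
    {"delta_pos":[-0.1,0.35,8.5],"dr":[0,0,0],"fingers":0.15},
    {"delta_pos":[0.5,0.35,8.9],"dr":[0,0,0],"fingers":0.15},
    {"delta_pos":[1,0.35,8.9],"dr":[0,0,0],"fingers":0.15},
  ],
)

```text
time: 8.52
tool_pos: [0.4329, -0.021, 0.02]
tool_rot: [3.141, -0.001, 0.138]
contact_force: [-0.1, 0.7, -0.5]
opening: 0.039
grip_force: 0.3
```

```bash
python3 - <<'E'
from h import *
goal(-.0605,.068,.018,7.6)
P=lambda x,y:((x+.5)/1.5625-.5,(y+.5)/1.5625-.5)
E
```

```text
t 8.525 clamp xy mm [-161.6   66.9] z 0.02 F [-0.1  0.7 -0.5]
to [ 0.5331 -0.0066  0.018 ] dpos cm [10.12 -0.05  0.21] dr [ 0.  -0.1  0.3]
```

>>> step_arm(
  increments=[
    {"delta_pos":[0.8,0,0.1],"dr":[0,0,0],"fingers":0.15},
    {"delta_pos":[1.6,0,0.2],"dr":[0,0,0],"fingers":0.15},
    {"delta_pos":[2.4,0,0.2],"dr":[0,0,0],"fingers":0.15},
    {"delta_pos":[3.2,0,0.2],"dr":[0,0,0],"fingers":0.15},
    {"delta_pos":[4,0,0.2],"dr":[0,0,0],"fingers":0.15},
  ],
)

```text
time: 9.15
tool_pos: [0.4718, -0.0155, 0.0172]
tool_rot: [3.142, 0.0, 0.138]
contact_force: [-1.2, 0.5, 1.4]
opening: 0.0389
grip_force: 0.8
```

>>> step_arm(
  increments=[
    {"delta_pos":[0.8,0,0],"dr":[0,0,0],"fingers":0.15},
    {"delta_pos":[1.6,0,0],"dr":[0,0,0],"fingers":0.15},
    {"delta_pos":[2.4,0,0],"dr":[0,0,0],"fingers":0.15},
    {"delta_pos":[3.2,0,0],"dr":[0,0,0],"fingers":0.15},
    {"delta_pos":[4,0,0],"dr":[0,0,0],"fingers":0.15},
  ],
)

```text
time: 9.78
tool_pos: [0.5114, -0.01, 0.0172]
tool_rot: [3.142, 0.0, 0.138]
contact_force: [-1.3, -0.5, 0.8]
opening: 0.0387
grip_force: 0.7
```

```bash
python3 - <<'E'
from h import *
goal(-.0605,.068,.018,7.6)
E
```

```text
t 9.775 clamp xy mm [-82.4  67.4] z 0.0172 F [-1.3 -0.5  0.8]
to [ 0.5331 -0.0066  0.018 ] dpos cm [ 2.19 -0.04 -0.08] dr [0.  0.  0.3]
```

>>> step_arm(
  increments=[
    {"delta_pos":[0.6,0,0],"dr":[0,0,0],"fingers":0.15},
    {"delta_pos":[1.2,0,0],"dr":[0,0,0],"fingers":0.15},
    {"delta_pos":[1.7,0,0],"dr":[0,0,0],"fingers":0.15},
    {"delta_pos":[2.1,0,0],"dr":[0,0,0],"fingers":0.15},
    {"delta_pos":[2.4,0,0],"dr":[0,0,0],"fingers":0.15},
  ],
)

```text
time: 10.4
tool_pos: [0.532, -0.007, 0.0169]
tool_rot: [-3.141, 0.007, 0.139]
contact_force: [-14.9, -5.0, 10.6]
opening: 0.0386
grip_force: 7.8
```

```bash
python3 - <<'E'
from h import *
goal(-.0605,.068,.018,7.6)
E
```

```text
t 10.4 clamp xy mm [-61.6  67.7] z 0.0169 F [-14.9  -5.   10.6]
to [ 0.5331 -0.0066  0.018 ] dpos cm [ 0.12 -0.03 -0.11] dr [-0.   0.4  0.4]
```

>>> step_arm(
  increments=[
    {"delta_pos":[0.2,0,0],"dr":[0,0,0],"fingers":0.15},
    {"delta_pos":[0.2,0,0],"dr":[0,0,0],"fingers":0.15},
    {"delta_pos":[-1,0,0],"dr":[0,0,0],"fingers":0.15},
    {"delta_pos":[-1.5,0,-4],"dr":[0,0,0],"fingers":1},
    {"delta_pos":[-1.5,0,-9],"dr":[0,0,0],"fingers":1},
  ],
)

```text
time: 11.02
tool_pos: [0.519, -0.0088, 0.1074]
tool_rot: [-3.141, 0.002, 0.138]
contact_force: [-0.0, -0.5, -0.0]
opening: 0.0235
grip_force: 0.0
```

```bash
python3 - <<'E'
from h import *
goal(-.062,.218,.1,8)
w=snap("wrist","w4.png");cv2.imwrite("pics/w4L.png",cv2.resize(w[:,:,::-1],(800,600)))
E
```

```text
t 11.025 clamp xy mm [-74.7  67.7] z 0.1074 F [-0.  -0.5 -0. ]
to [0.5118 0.1419 0.1   ] dpos cm [  1.36 -15.02   0.75] dr [-0.   0.1 -0.1]
```

View pics/w4L.png

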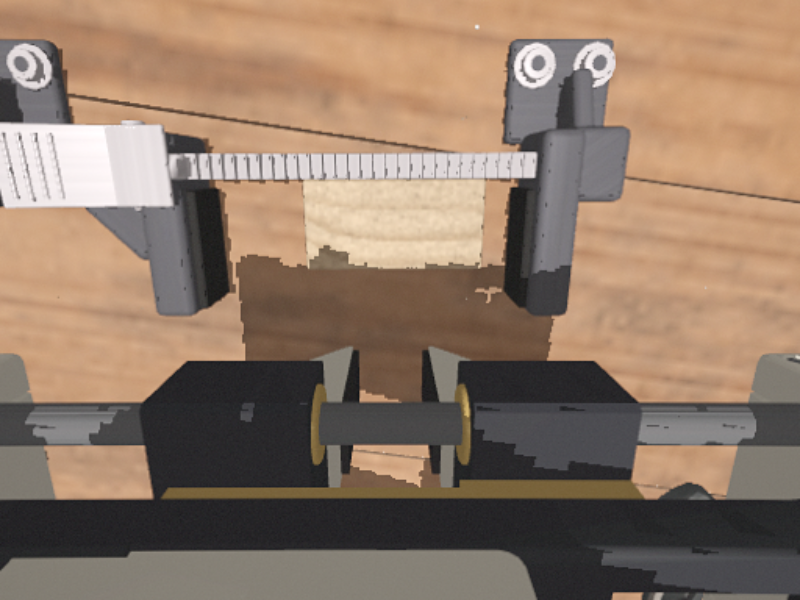

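The block at (305–483, 180–268) is flush with the bar and centred between the open jaws. The sliding jaw's arm is at (150–228, 190–310). Next I'll move behind it.

>>> step_arm(
  increments=[
    {"delta_pos":[0.3,-4,0],"dr":[0,0,0],"fingers":1},
    {"delta_pos":[0.7,-8,0],"dr":[0,0,0],"fingers":1},
    {"delta_pos":[1.1,-12,0],"dr":[0,0,0],"fingers":1},
    {"delta_pos":[1.3,-15.2,0],"dr":[0,0,0],"fingers":1},
    {"delta_pos":[1.3,-15.2,0],"dr":[0,0,0],"fingers":1},
  ],
)

```text
time: 11.7
tool_pos: [0.5117, 0.1455, 0.1072]
tool_rot: [-3.141, -0.001, 0.141]
contact_force: [-0.7, -0.1, 0.1]
opening: 0.0002
grip_force: 0.0
```

```bash
python3 - <<'E'
from h import *
goal(-.062,.218,.022,8)
w=snap("wrist","w5.png");cv2.imwrite("pics/w5L.png",cv2.resize(w[:,:,::-1],(800,600)))
E
```

```text
t 11.7 clamp xy mm [-61.6 221.5] z 0.1072 F [-0.7 -0.1  0.1]
to [0.5118 0.1419 0.022 ] dpos cm [-0.05  0.36  8.52] dr [-0.  -0.1  0.1]
```

View pics/w5L.png

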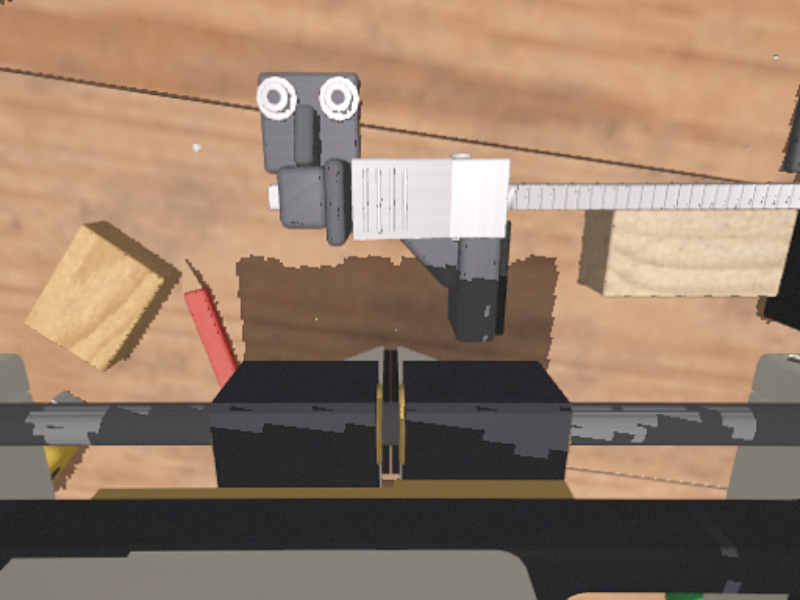

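```bash
python3 - <<'E'
from h import *
P=lambda x,y:((x+.5)/1.5625-.5,(y+.5)/1.5625-.5)
for p,z in [((207,288),.008),((240,360),.008),((450,320),.046),((450,290),.046),((408,240),.046),((490,340),.046)]: print(p,inv(onz("wrist",P(*p),z)).round(1))
E
```

```text
(207, 288) [-55.1 327.3]
(240, 360) [-100.3  311.8]
(450, 320) [-61.1 190.5]
(450, 290) [-45.3 191.1]
(408, 240) [-20.5 212.4]
(490, 340) [-71.7 169.4]
```

The wrist view shows the jaw against the end stop, its arm's rear edge at (450,285–325). The pencil at (207,288) is well clear.

>>> step_arm(
  increments=[
    {"delta_pos":[-0.1,0,4],"dr":[0,0,0],"fingers":1},
    {"delta_pos":[-0.1,0,8],"dr":[0,0,0],"fingers":1},
    {"delta_pos":[-0.1,0,8.5],"dr":[0,0,0],"fingers":1},
    {"delta_pos":[-0.1,0.8,8.5],"dr":[0,0,0],"fingers":1},
    {"delta_pos":[-0.1,1.6,8.5],"dr":[0,0,0],"fingers":1},
  ],
)

```text
time: 12.38
tool_pos: [0.5142, 0.1274, 0.0237]
tool_rot: [-3.141, -0.003, 0.137]
contact_force: [-0.4, 11.1, -1.8]
opening: 0.0008
grip_force: 5.8
```

>>> step_arm(
  increments=[
    {"delta_pos":[0,0.7,0],"dr":[0,0,0],"fingers":1},
    {"delta_pos":[0,1.4,0],"dr":[0,0,0],"fingers":1},
    {"delta_pos":[0,2.1,0],"dr":[0,0,0],"fingers":1},
    {"delta_pos":[0,2.8,0],"dr":[0,0,0],"fingers":1},
    {"delta_pos":[0,3.5,0],"dr":[0,0,0],"fingers":1},
  ],
)

```text
time: 13.0
tool_pos: [0.519, 0.0937, 0.0237]
tool_rot: [-3.14, -0.004, 0.138]
contact_force: [0.3, 12.5, -1.7]
opening: 0.0005
grip_force: 5.4
```

```bash
python3 - <<'E'
from h import *
goal(-.062,.140,.022,8)
E
```

```text
t 13.0 clamp xy mm [-61.2 169.2] z 0.0237 F [ 0.3 12.5 -1.7]
to [0.5221 0.0646 0.022 ] dpos cm [-0.09  2.93  0.17] dr [-0.1 -0.2 -0.1]
```

>>> step_arm(
  increments=[
    {"delta_pos":[0,0.5,0],"dr":[0,0,0],"fingers":1},
    {"delta_pos":[0,1,0],"dr":[0,0,0],"fingers":1},
    {"delta_pos":[0,1.5,0],"dr":[0,0,0],"fingers":1},
    {"delta_pos":[0,2,0],"dr":[0,0,0],"fingers":1},
    {"delta_pos":[0,2.5,0],"dr":[0,0,0],"fingers":1},
  ],
)

```text
time: 13.62
tool_pos: [0.5225, 0.0692, 0.0237]
tool_rot: [-3.14, -0.004, 0.137]
contact_force: [0.7, 12.3, -0.7]
opening: 0.0004
grip_force: 6.1
```

```bash
python3 - <<'E'
from h import *
goal(-.062,.135,.022,8)
E
```

```text
t 13.625 clamp xy mm [-61.  144.5] z 0.0237 F [ 0.7 12.3 -0.7]
to [0.5227 0.0596 0.022 ] dpos cm [-0.1   0.95  0.17] dr [-0.1 -0.2 -0.1]
```

>>> step_arm(
  increments=[
    {"delta_pos":[0,0.3,0],"dr":[0,0,0],"fingers":1},
    {"delta_pos":[0,0.5,0],"dr":[0,0,0],"fingers":1},
    {"delta_pos":[0,0.7,0],"dr":[0,0,0],"fingers":1},
    {"delta_pos":[0,0.9,0],"dr":[0,0,0],"fingers":1},
    {"delta_pos":[0,1,0],"dr":[0,0,0],"fingers":1},
  ],
)

```text
time: 14.25
tool_pos: [0.5238, 0.0598, 0.0237]
tool_rot: [-3.139, -0.004, 0.137]
contact_force: [1.0, 16.6, -1.1]
opening: 0.0002
grip_force: 8.0
```

```bash
python3 - <<'E'
from h import *
goal(-.062,.135,.022,8)
w=snap("scene","s6.png");cv2.imwrite("pics/s6L.png",cv2.resize(w[150:250,190:310,::-1],(720,600),interpolation=cv2.INTER_CUBIC))
E
```

```text
t 14.25 clamp xy mm [-60.9 135. ] z 0.0237 F [ 1.  16.6 -1.1]
to [0.5227 0.0596 0.022 ] dpos cm [-0.11  0.01  0.17] dr [-0.1 -0.2 -0.2]
```

>>> step_arm(
  increments=[
    {"delta_pos":[0,0.1,0],"dr":[0,0,0],"fingers":1},
    {"delta_pos":[0,0.2,0],"dr":[0,0,0],"fingers":1},
    {"delta_pos":[0,0.3,0],"dr":[0,0,0],"fingers":1},
    {"delta_pos":[0,0.4,0],"dr":[0,0,0],"fingers":1},
    {"delta_pos":[0,0.4,0],"dr":[0,0,0],"fingers":1},
  ],
)

```text
time: 14.92
tool_pos: [0.5238, 0.0597, 0.0238]
tool_rot: [-3.134, -0.004, 0.137]
contact_force: [2.1, 32.1, 0.2]
opening: 0.0006
grip_force: 16.2
```

>>> step_arm(
  increments=[
    {"delta_pos":[0,0,0],"dr":[0,0,0],"fingers":1},
    {"delta_pos":[0,-1.5,0],"dr":[0,0,0],"fingers":1},
    {"delta_pos":[-1,-2,-5],"dr":[0,0,0],"fingers":1},
    {"delta_pos":[-5,1,-9],"dr":[0,0,0],"fingers":1},
    {"delta_pos":[-6,4,-10],"dr":[0,0,0],"fingers":1},
  ],
)

```text
time: 15.55
tool_pos: [0.469, 0.0053, 0.1256]
tool_rot: [3.14, -0.005, 0.139]
contact_force: [0.1, -0.5, 0.3]
opening: 0.0004
grip_force: 0.0
```

```bash
python3 - <<'E'
from h import *
goal(-.1,.1,.12,8)
w=snap("wrist","w7.png");cv2.imwrite("pics/w7L.png",cv2.resize(w[:,:,::-1],(800,600)))
E
```

```text
t 15.55 clamp xy mm [-122.4   88.2] z 0.1256 F [ 0.1 -0.5  0.3]
to [0.4897 0.0199 0.12  ] dpos cm [ 2.25 -1.16  0.57] dr [ 0.1 -0.3 -0. ]
```

View pics/w7L.png

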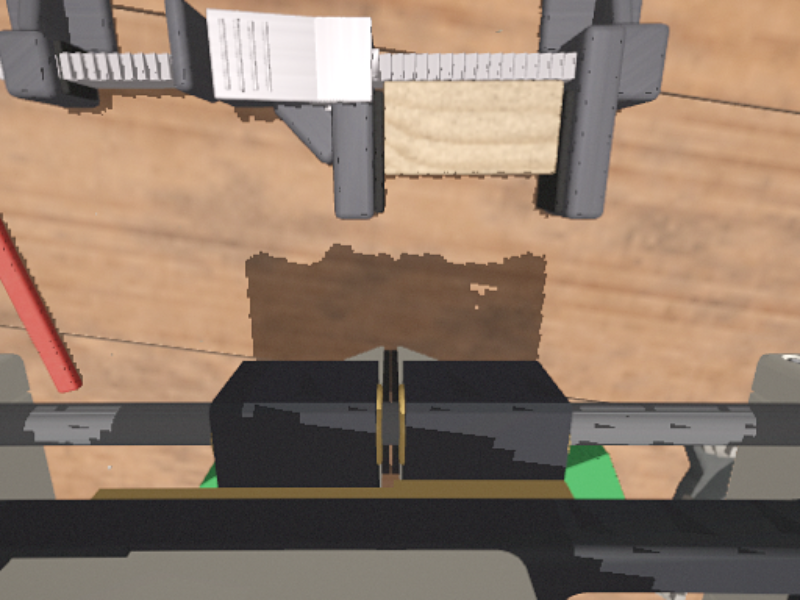

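The wrist view shows the block at (385–560, 82–175), flush with the bar and touching both jaws. The solid stop at 32 N agrees with a gap of about 90 mm. The gripper is clear, so I'm handing in.

```bash
python3 -c "
from h import *
print(robot.hand_in())"
```

```text
the job is handed in; nothing more can be done
None
```

The job is handed in: I pressed the lever and pushed the sliding jaw back to its end stop, pushed the work block flat against the bar, and closed the jaw until the block stopped firmly between both jaws at about 32 N, around 16 s in; the judge's result was not shown.

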